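Nest the steel sauce pans after the barbecue

TASK

Clear up the three small steel sauce pans with wooden handles into one nest: the medium pan standing in the large one and the small pan in the medium, all level and fully down, leaving the large pan where it stands. Fan the handles like a hand of cards, the medium's handle about 45 degrees round from the large's and the small's about 45 degrees further the same way (either way round will do). Lower the pans in rather than dropping them, and leave the red pan alone.

Things in the scene. Friction and masses are not known exactly. Their poses are not given: they have to be found in the camera images.
- large_mid (a point): Large steel sauce pan with a wooden handle, about 0.4 kg, loose; it stays where it is. This point lies on the pan's axis half-way up its 45 mm bowl, 22.5 mm above its underside; the pan's own x axis points along the handle, z up. Rim 124 mm across outside, bowl tapering to 109 mm at the underside, wall 2.5 mm, floor 3 mm. It stands upright on the table at the start.
- large_grip (a point): Point on that pan's handle, 85 mm out from the pan's axis and 60 mm above its underside (37.5 mm above the mid point), on the centre line of the level wooden bar, which is 12 mm wide, 12 mm high and ends 140 mm from the pan's axis; same axes. Two wires crank the bar up clear of the rim.
- medium_mid (a point): Medium steel sauce pan with a wooden handle, about 0.18 kg, loose. This point lies on the pan's axis half-way up its 45 mm bowl, 22.5 mm above its underside; the pan's own x axis points along the handle, z up. Rim 96 mm across outside, bowl tapering to 84 mm at the underside, wall 2.5 mm, floor 3 mm. It stands upright on the table at the start. In the nest it rests on the large pan's floor, 3 mm higher than the large pan, with some 11 mm to spare all round.
- medium_grip (a point): Point on that pan's handle, 85 mm out from the pan's axis and 60 mm above its underside (37.5 mm above the mid point), on the centre line of the level wooden bar, which is 12 mm wide, 12 mm high and ends 128 mm from the pan's axis; same axes. Two wires crank the bar up clear of the rim.
- small_mid (a point): Small steel sauce pan with a wooden handle, about 0.12 kg, loose. This point lies on the pan's axis half-way up its 45 mm bowl, 22.5 mm above its underside; the pan's own x axis points along the handle, z up. Rim 68 mm across outside, bowl tapering to 60 mm at the underside, wall 2.5 mm, floor 3 mm. It stands upright on the table at the start. In the nest it rests on the medium pan's floor, 6 mm higher than the large pan, with some 11 mm to spare all round.
- small_grip (a point): Point on that pan's handle, 85 mm out from the pan's axis and 60 mm above its underside (37.5 mm above the mid point), on the centre line of the level wooden bar, which is 12 mm wide, 12 mm high and ends 116 mm from the pan's axis; same axes. Two wires crank the bar up clear of the rim.
- red: Red sauce pan with a black handle, same size and shape as the medium steel pan; not part of the set, to be left alone. Origin at the centre of its underside, x along its handle.

How it is judged (in metres and radians):
At the end, for the whole second after the job is handed in: Medium in large and small in medium: axes within 15 mm, undersides at most 10 mm apart in height, tilt under 10 degrees; each handle 24 to 66 degrees from the one below, fanned on the same way round; large pan level, within 50 mm of its start; all at rest (horizontal distance between medium_mid and large_mid below 0.015 m and z of medium_mid in the frame of large_mid between -0.005 and 0.01 m and angle between each of medium_mid, small_mid's own z axis and vertical below 0.17 rad and angle between the x axis of medium_mid and the x axis of large_mid, either way round between 0.42 and 1.15 rad and horizontal distance between medium_grip and large_grip below 0.12 m and horizontal distance between small_mid and medium_mid below 0.015 m and z of small_mid in the frame of medium_mid between -0.005 and 0.01 m and angle between the x axis of small_mid and the x axis of medium_mid, either way round between 0.42 and 1.15 rad and horizontal distance between small_grip and medium_grip below 0.12 m and horizontal distance between large_grip and small_grip above 0.06 m and distance of large_mid from where it was at the start of the episode below 0.05 m and angle between large_mid's own z axis and vertical below 0.1 rad and linear speed of each of large, medium, small below 0.02 m/s); the robot touches nothing.
It fails at once if the red pan is moved more than 30 mm (distance of red from where it was at the start of the episode above 0.03 m).
It fails at once if the medium pan is dropped (falls free of the fingers at over 0.6 m/s, as from 20 mm up) (contact force between the fingers and medium below 0.1 N and linear speed of medium above 0.6 m/s).
It fails at once if the small pan is dropped (falls free of the fingers at over 0.6 m/s, as from 20 mm up) (contact force between the fingers and small below 0.1 N and linear speed of small above 0.6 m/s).
It also fails if it takes over 54 s, if anything falls off the work surface, if the arm or the gripper's body presses on something with over 40 N, if the wrist force passes 120 N, or if a joint passes its speed limit or range.

ROBOT

A 6-joint arm with a two-finger parallel gripper is mounted at the origin on the work surface. World frame = base frame: x ahead of the robot, y to its left, z up, the work surface at z = 0. Lengths are in mm, angles in rad, forces in N, time in s.
With the tool pointing down it reaches from about 400 to 925 mm from the base axis. Payload 12.5 kg.
Tool frame: the origin (TCP) lies midway between the tips of the shut fingers; the grasp point (between the pads) lies 19 mm behind it (env.grip_depth is the distance from the TCP to the grasp point, in mm); z points along the fingers, y is the line along which they close (so a half turn about z gives the same grasp; the last joint's range is limited). The gripper opens to 95 mm and grips with 3 to 60 N. Pads are 20 mm wide; open, the fingers measure 119 mm over their backs; the gripper's body (75 mm by 180 mm) begins 59 mm behind the grasp point.
Start: joints at [-1.406, 0.491, 1.559, -0, 1.092, -0.106], TCP at [167.212, -602.237, 188.761] pointing down, gripper open.
Joint ranges: [-3.1, 3.1], [-0.84, 2.19], [0.05, 2.79], [-1.13, 4.28], [0.06, 2.93], [-2.69, 2.69]. Speed limits (rad/s): [2.22, 2.22, 2.79, 3.14, 3.14, 3.14].

INTERFACE

Orientations are given as [roll, pitch, yaw] about the fixed x, y, z axes, in that order (R = Rz(yaw) Ry(pitch) Rx(roll)).
In Python, from cell import monitor, viewer, order, env gives the robot as it stands.
- The arm moves only by the tool move_arm, never from a script. Its argument "moves" is one flat list of numbers, 4 for each row, row after row: the shift along the tool's x, y, z normalised to -1 to 1, where 1 is 0.15 m, then the turn about the tool's z normalised to -1 to 1, where 1 is pi/2 rad. A call has 1 to 10 rows; each row shifts and turns the commanded pose from where the row before left it, along the tool's axes as they then stand; what a row does not reach is not made up. A row lasts 1/8 s, in which the tool goes at most 62.5 mm and 10.7 degrees, less where a joint would pass 70% of its speed; a pose out of reach is approached as far as the arm can. A call with a number of a shift or a turn outside -1 to 1 is refused whole. A call with a gripper value outside its range is refused whole. "claw" is the finger opening in mm, from 0 to 95.1, set as the call begins (left out, the last holds). The fingers move at their own pace and stop on an object; the grip force is fixed at half the most. Time passes only in rows, so rows that do not move let the fingers close. It gives the time, the measured TCP pose, the force, the opening and the grip force at its end, in the units of the state.
- monitor.state(): the state, without advancing time (a new reading comes with each control period).
- viewer.read_camera(name): name is "scene" or "top" or "wrist"; returns the picture (400x640x3 uint8, red, green, blue); there is no depth.
- viewer.camera_info(name): a dict with "K" (3x3 intrinsics, pixels), "dist_coeffs" ([k1, k2, p1, p2, k3] as OpenCV has them; the pictures are not rectified), "camera_from_world" (4x4, takes a point from world to camera coordinates). Camera axes: x right, y down, z forward; pixel columns grow to the right and rows downward; lengths in mm; the calibration is good to about 2 mm. A picture is of the moment at which its call begins: read the wrist's pose just before it. camera_info takes no time and is no camera call; for the wrist camera it gives the pose at the moment of the call.
- order.job_done(): hands the job in; it is judged then, once.
The state is a dict: "t": time; "joints": joint angles; "qvel": joint speeds; "tau": joint torques, N m; "eef_pos": TCP position; "tcp_rot": TCP orientation; "ft_force": force on the tool from outside, world axes, zero at the start; "moment": the same for the moment, N m; "opening": opening from 0.0 (shut) to 1.0 (fully open); "grip_force": force on a finger pad.
Only numpy, scipy, OpenCV 4.12 (cv2) and the standard library are available. Lean on these libraries where they do the work, as an engineer would, in place of code of your own. Each camera call takes 0.05 s, during which the arm holds its last target. There are 200 camera calls.

## Working session

There is one attempt and no reset: what is moved stays moved. The work goes in short steps, Python scripts to look and compute and a tool call to move; the robot and the scene stay as the last step left them, time stands still between calls to the robot, and variables do not carry over. Pictures are saved under pics/ and viewed, at most 10 in all, crops included, and the job is handed in when it is done.

Besides the shell and the picture viewer there is one more tool, called after "Call:" by a JSON object that holds its "name" and its "arguments". move_arm: Moves the arm, as the interface text tells. Scaled input: -1 to 1 covers 0.15 m each way for a shift and pi/2 rad each way for a turn. Its arguments: {"type":"object","properties":{"moves":{"type":"array"},"claw":{"type":"number"}},"required":["moves"]}

```bash
mkdir -p pics; ls; python3 - <<'E'
from cell import monitor, viewer
import cv2
print(monitor.state())
for n in("top","scene"):
    i=viewer.read_camera(n); cv2.imwrite(f"pics/{n}0.png",i[...,::-1])
    c=viewer.camera_info(n); print(n,c)
E
```

```text
pics
{'t': 0.0, 'joints': array([-1.40561098e+00,  4.91558784e-01,  1.55948264e+00, -4.09368653e-06,
        1.09167691e+00, -1.05611654e-01]), 'qvel': array([ 0.00020324, -0.0005363 , -0.00136677,  0.00063742,  0.00131413,
       -0.00208873]), 'tau': array([-3.54926669e-05, -6.12634206e+01, -2.58174795e+01,  6.91998540e-02,
        4.82357258e-02, -8.87589317e-05]), 'eef_pos': array([ 167.15413622, -601.93878327,  188.15081406]), 'tcp_rot': array([-3.14047287e+00, -1.15053167e-04,  2.70798825e-01]), 'ft_force': array([ 0.4975319 , -0.10098154, -0.23326705]), 'moment': array([-0.04770831, -0.00680475,  0.03925208]), 'grip_force': 0.0, 'opening': 1.0037112027985966}
top {'K': array([[417.55205332,   0.        , 332.57866518],
       [  0.        , 417.55205332, 199.78733268],
       [  0.        ,   0.        ,   1.        ]]), 'dist_coeffs': array([-0.08793388,  0.        ,  0.        ,  0.        ,  0.        ]), 'camera_from_world': array([[ 9.33097601e-03, -9.99611086e-01,  2.62794690e-02,
        -3.02918356e+01],
       [-9.93009961e-01, -1.23552972e-02, -1.17382126e-01,
         5.98905068e+02],
       [ 1.17661165e-01, -2.50004847e-02, -9.92739052e-01,
         1.01843774e+03],
       [ 0.00000000e+00,  0.00000000e+00,  0.00000000e+00,
         1.00000000e+00]])}
scene {'K': array([[462.9410181 ,   0.        , 324.02893369],
       [  0.        , 462.9410181 , 194.44764626],
       [  0.        ,   0.        ,   1.        ]]), 'dist_coeffs': array([0.03362778, 0.        , 0.        , 0.        , 0.        ]), 'camera_from_world': array([[-7.13380071e-01,  7.00611205e-01,  1.52582396e-02,
         4.31243278e+02],
       [ 4.58358346e-01,  4.82960863e-01, -7.46094118e-01,
        -2.30190399e+02],
       [-5.30091031e-01, -5.25254933e-01, -6.65665647e-01,
         1.26228749e+03],
       [ 0.00000000e+00,  0.00000000e+00,  0.00000000e+00,
         1.00000000e+00]])}
```

View pics/top0.png

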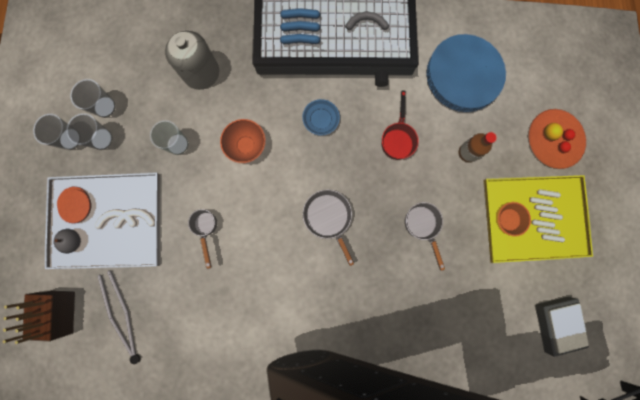

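View pics/scene0.png

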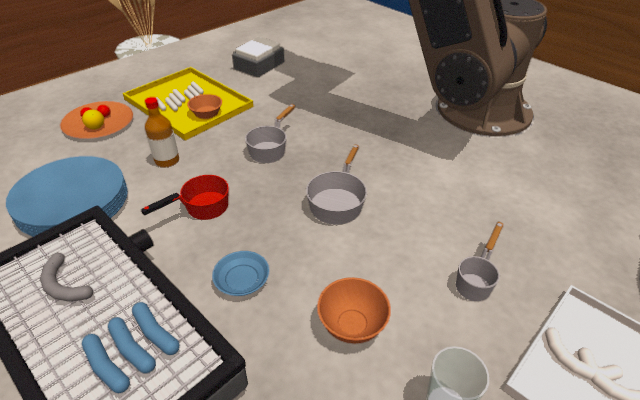

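The top view shows the large pan at about (327,214), medium at (422,222), small at (204,222) and red at (400,140). The three steel pans' handles point down the picture, towards the robot. The scene view agrees. Next I measure the bars and rims.

```bash
cat > h.py <<'E'
import numpy as np, cv2
from cell import monitor, viewer
def cast(c,uv,z):
    "pixels -> world points on plane z"
    K,d,T=c["K"],c["dist_coeffs"],c["camera_from_world"]
    p=cv2.undistortPoints(np.float64(uv).reshape(-1,1,2),K,d).reshape(-1,2)
    r=np.c_[p,np.ones(len(p))]@T[:3,:3]; o=-T[:3,:3].T@T[:3,3]
    return (o+r*((z-o[2])/r[:,2])[:,None])[:,:2]
def proj(c,P):
    T=c["camera_from_world"]
    return cv2.projectPoints(np.float64(P).reshape(-1,3),cv2.Rodrigues(T[:3,:3])[0],T[:3,3],c["K"],c["dist_coeffs"])[0].reshape(-1,2)
def wood(img,lo=(5,90,60),hi=(18,255,255)):
    return cv2.inRange(cv2.cvtColor(img,cv2.COLOR_RGB2HSV),lo,hi)
def bars(img,c,z=63,amin=40):
    "wood blobs: centroid, direction, extents along axis (mm)"
    n,l,s,_=cv2.connectedComponentsWithStats(wood(img)); out=[]
    for k in range(1,n):
        if s[k,4]<amin: continue
        v,u=np.nonzero(l==k); P=cast(c,np.c_[u,v],z); m=P.mean(0)
        w,V=np.linalg.eigh(np.cov(P.T)); d=V[:,1]; t=(P-m)@d
        out.append((np.r_[u.mean(),v.mean()].round(),m.round(1),d.round(3),t.min().round(1),t.max().round(1),np.sqrt(w[0]).round(1)))
    return out
E
python3 - <<'E'
from h import *
i=cv2.imread("pics/top0.png")[...,::-1].copy(); c=viewer.camera_info("top")
for b in bars(i,c): print(*b)
for n,u in dict(L=(327,214),M=(422,222),S=(204,222),R=(400,140)).items(): print(n,cast(c,[u],45))
r=[cv2.resize(i[175:275,x:x+70,::-1],None,fx=5,fy=5,interpolation=2)[:, :250 if 0 else 350] for x in(295,390)]
r.append(cv2.resize(i[175:275,180:230,::-1],None,fx=5,fy=5)[:, :100 and 250])
cv2.imwrite("pics/crop.png",cv2.resize(np.hstack([r[0],r[1]]),(700,500)))
E
```

```text
[ 2. 14.] [1105.5  902.8] [-0.995 -0.104] -47.2 79.1 5.7
[599.   4.] [1165.1 -777.1] [-0.015  1.   ] -133.4 259.1 13.5
[556. 139.] [ 763.5 -607.9] [-0.709  0.705] -84.2 77.9 42.9
[242. 141.] [742.5 203.8] [0.193 0.981] -56.8 57.4 28.5
[479. 145.] [ 741.4 -395.4] [-0.125  0.992] -35.6 29.2 14.4
[ 73. 205.] [575.9 626.7] [-0.842 -0.54 ] -46.7 46.4 21.8
[513. 219.] [ 553.9 -479.2] [0.142 0.99 ] -44.4 43.5 21.4
[205. 250.] [468.7 286.2] [-0.968 -0.252] -31.2 30.1 3.2
[344. 249.] [475.8 -52.8] [-0.902 -0.431] -28.8 29.8 3.4
[437. 253.] [ 467.1 -280.6] [-0.957 -0.292] -31.3 31.2 3.6
[ 37. 303.] [329.7 705.7] [-0.076  0.997] -36.8 42.4 13.4
[ 37. 324.] [277.4 703.6] [-0.336  0.942] -40.8 55.1 13.8
[ 43. 338.] [245.6 686.8] [-0.168  0.986] -17.1 32.7 3.9
L [[562.26672647  -9.96790161]]
M [[ 544.72018402 -248.68799665]]
S [[538.46919233 295.913092  ]]
R [[ 754.78841843 -195.21678427]]
```

View pics/crop.png

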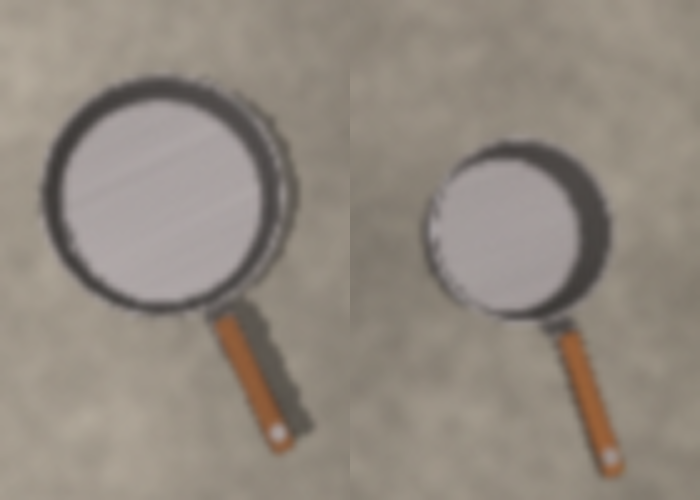

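The crop shows the large rim centred at about pixel (327,213.5) and the medium rim at about (423,221). The bars are clear, and each has a silver cap that the mask leaves out. I'll fan the handles counter-clockwise, to about -109° and -64°, because that suits joint 6. First I go above the medium handle for a close look.

Call:
{"name": "move_arm", "arguments": {"moves": [0.256,-0.155,0,0,0.256,-0.155,0,0,0.256,-0.155,0,0,0.256,-0.155,0,0,0.256,-0.155,0,0,0.256,-0.155,0,0,0.256,-0.155,0,0,0.256,-0.155,0,0,0.256,-0.155,0,0,0.256,-0.155,0,0], "claw": 45}}

```text
t: 1.35
eef_pos: [475.8, -274.3, 188.6]
tcp_rot: [-3.141, 0.0, 0.271]
ft_force: [1.2, -1.2, -0.3]
opening: 0.471
grip_force: 0.0
```

Call:
{"name": "move_arm", "arguments": {"moves": [0,0,0,0,0,0,0,0]}}

```text
t: 1.6
eef_pos: [474.8, -275.5, 188.5]
tcp_rot: [-3.141, 0.0, 0.271]
ft_force: [-0.9, -0.1, 0.1]
opening: 0.473
grip_force: 0.0
```

```bash
python3 - <<'E'
from h import *
s=monitor.state(); c=viewer.camera_info("wrist"); i=viewer.read_camera("wrist"); cv2.imwrite("pics/w1.png",i[...,::-1])
np.save("w1.npy",c,allow_pickle=True)
print(s["t"],s["eef_pos"],s["tcp_rot"],s["opening"]); T=c["camera_from_world"]; print(-T[:3,:3].T@T[:3,3],T[2,:3])
for b in bars(i,c,amin=200): print(*b)
ct=viewer.camera_info("top")
i=viewer.read_camera("top"); cv2.imwrite("pics/t1.png",i[...,::-1])
for n,u in dict(L=(327.2,213.4),M=(422.8,220.6)).items(): print(n,cast(ct,[u],45))
E
```

```text
1.6 [ 474.7575005  -275.51889816  188.50257652] [-3.14133020e+00  4.90197403e-04  2.71355730e-01] 0.4730764543719698
[ 547.86310755 -254.82102061  384.13435187] [-0.25742165 -0.07074309 -0.96370613]
[124. 136.] [472.5 -55.2] [-0.881 -0.473] -34.2 37.2 4.0
[529. 165.] [ 557.2 -472.8] [0.098 0.995] -42.9 41.4 20.3
[332. 196.] [ 468.5 -280.3] [-0.949 -0.315] -30.7 33.2 3.2
[244. 294.] [ 323.  -212.4] [-0.996 -0.092] -39.9 29.1 5.0
[463. 334.] [ 341.3 -485.3] [-0.262  0.965] -58.9 60.3 4.1
[292. 337.] [ 280.4 -281.9] [-0.254  0.967] -75.7 59.2 1.3
L [[563.77220671 -10.45001375]]
M [[ 548.26085166 -250.77630977]]
```

View pics/w1.png

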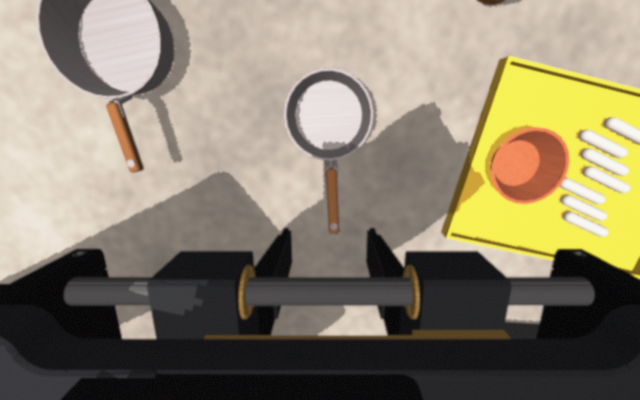

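The wrist view shows the medium rim centred at about (330,114) and its bar running from (331,166) to (334,233), nearly along the tool's x axis. The large pan is at upper left.

```bash
python3 - <<'E'
from h import *
c=np.load("w1.npy",allow_pickle=True).item()
r=cast(c,[(330,114),(285,114),(375,114)],45); b=cast(c,[(331,166),(334.3,232.5)],66); print(r,b)
m=r[0]; e=b[1]; d=e-m; print(np.linalg.norm(d),np.degrees(np.arctan2(d[1],d[0])),np.linalg.norm(b[0]-m))
yaw=monitor.state()["tcp_rot"][2]; p=monitor.state()["eef_pos"]
u=d/np.linalg.norm(d)
g=m+82*u; D=g-p[:2]; print("grip",g,"tool dx,dy",D@[np.cos(yaw),np.sin(yaw)],D@[np.sin(yaw),-np.cos(yaw)], "turn deg",np.degrees(np.arctan2(-u[1],-u[0])-yaw))
E
```

```text
[[ 550.76404766 -255.11787774]
 [ 537.86468525 -208.70665098]
 [ 563.6823554  -301.5125145 ]] [[ 500.2892254  -270.24018356]
 [ 429.49035643 -293.90744452]]
127.32611152268893 -162.26304905712342 52.69147763582643
grip [ 472.66190065 -280.09896323] tool dx,dy -2.7366145747546136 3.3255456250280733 turn deg 2.2777184980116894
```

Call:
{"name": "move_arm", "arguments": {"moves": [-0.018,0.02,0.1,-0.025,0,0,0.175,0,0,0,0.175,0,0,0,0.175,0,0,0,0.175,0,0,0,0.175,0,0,0,0,0,0,0,0,0]}}

```text
t: 2.7
eef_pos: [473.3, -279.8, 43.3]
tcp_rot: [3.141, -0.0, 0.309]
ft_force: [0.7, 0.6, 0.9]
opening: 0.472
grip_force: 0.0
```

Call:
{"name": "move_arm", "arguments": {"moves": [0,0,0,0,0,0,0,0,0,0,0,0,0,0,0,0,0,0,0,0,0,0,0,0], "claw": 0}}

```text
t: 3.45
eef_pos: [473.2, -279.1, 42.5]
tcp_rot: [3.142, 0.0, 0.31]
ft_force: [-0.3, -0.9, -0.8]
opening: 0.005
grip_force: 0.0
```

The fingers shut on nothing, so I look.

```bash
python3 - <<'E'
from h import *
i=viewer.read_camera("scene"); c=viewer.camera_info("scene")
p=proj(c,[472,-280,50])[0].astype(int); print(p)
a=i[max(p[1]-80,0):p[1]+80,max(p[0]-100,0):p[0]+100]
w=viewer.read_camera("wrist")
cv2.imwrite("pics/s2.png",np.vstack([cv2.resize(a,(400,300)),cv2.resize(w,(400,250))])[...,::-1])
E
```

```text
[282 117]
```

View pics/s2.png

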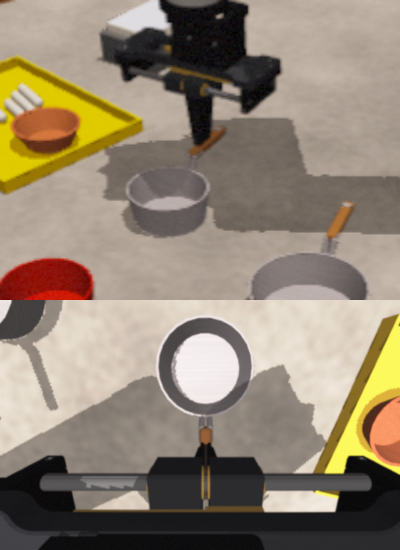

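The scene inset shows the fingertips ending right at the bar's level, and it's unclear whether they are above it. I take a closer crop, with the TCP projected into both cameras.

```bash
python3 - <<'E'
from h import *
out=[]
s=monitor.state(); print(s["eef_pos"],s["opening"],s["grip_force"])
for n in("scene","wrist"):
    c=viewer.camera_info(n); i=viewer.read_camera(n)
    e=s["eef_pos"]; P=proj(c,[e,e-[0,0,0]+[0,0,19],[429.5,-294,60]]); print(n,P.round(1))
    b=[x for x in bars(i,c,amin=20) if abs(x[1][0]-470)<90 and abs(x[1][1]+280)<60]; print(b)
    p=P[0].astype(int); x0=p[0]-45; y0=max(p[1]-50,0)
    a=i[y0:y0+75,x0:x0+90].copy()
    a=cv2.resize(a,None,fx=4.4,fy=4.4,interpolation=cv2.INTER_CUBIC)
    for q,col in zip(P,((255,0,0),(0,255,0),(0,0,255))):
        cv2.circle(a,tuple(int(v) for v in (q-[x0,y0])*4.4),4,col,1)
    out.append(a)
cv2.imwrite("pics/z2.png",np.hstack(out)[...,::-1])
E
```

```text
[ 473.25683994 -279.12783563   42.48199661] 0.0007714301821558057 0.0
scene [[282.5 120.7]
 [282.1 114. ]
 [291.7 105.7]]
[(array([286., 112.]), array([ 462.7, -277.7]), array([-0.959, -0.284]), np.float64(-36.5), np.float64(39.3), np.float64(5.0))]
wrist [[329.5 231.7]
 [329.6 242.8]
 [330.7 305.8]]
[(array([329., 217.]), array([ 489.5, -273.6]), array([-0.942, -0.335]), np.float64(-9.1), np.float64(10.2), np.float64(3.2)), (array([329., 294.]), array([ 439.4, -289.4]), array([-0.947, -0.322]), np.float64(-20.2), np.float64(19.0), np.float64(3.2)), (array([235., 303.]), array([ 414., -233.]), array([-0.954, -0.299]), np.float64(-7.6), np.float64(5.9), np.float64(0.5)), (array([341., 335.]), array([ 411.6, -306.7]), array([-0.328,  0.945]), np.float64(-54.9), np.float64(71.9), np.float64(2.1))]
```

View pics/z2.png

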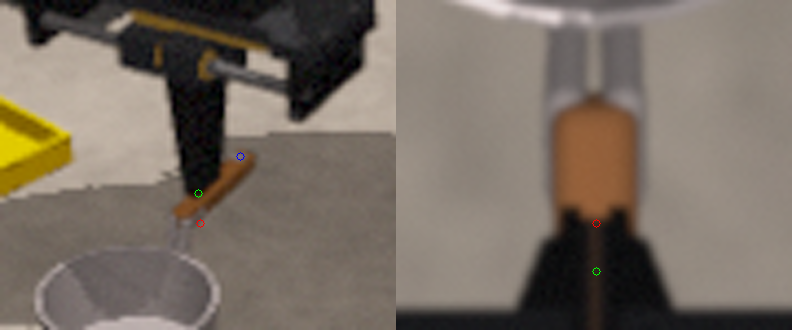

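The fingertips are just above the bar at z≈66, although the state reports 42. So the real tips sit about 22 mm higher than reported. I open, go down 22 mm and grip.

Call:
{"name": "move_arm", "arguments": {"moves": [0,0,0,0,0,0,0,0,0,0,0,0,0,0,0,0,0,0,0.05,0,0,0,0.05,0,0,0,0.05,0,0,0,0,0], "claw": 45}}

```text
t: 4.65
eef_pos: [472.9, -278.9, 19.2]
tcp_rot: [-3.141, 0.001, 0.31]
ft_force: [-0.5, 0.3, -0.6]
opening: 0.471
grip_force: 0.0
```

Call:
{"name": "move_arm", "arguments": {"moves": [0,0,0,0,0,0,0,0,0,0,0,0,0,0,0,0,0,0,0,0], "claw": 0}}

```text
t: 5.28
eef_pos: [473.3, -279.1, 20.1]
tcp_rot: [3.141, -0.0, 0.31]
ft_force: [-0.7, -0.0, 2.1]
opening: 0.124
grip_force: 29.9
```

```bash
python3 - <<'E'
from cell import env
print(env.grip_depth,[a for a in dir(env) if a[0]!='_'])
E
```

```text
18.8 ['IKError', 'grip_depth']
```

Gripped: opening 11.8 mm, 30 N. I lift and check the pan in hand.

Call:
{"name": "move_arm", "arguments": {"moves": [0,0,-0.05,0,0,0,-0.1,0,0,0,-0.15,0,0,0,-0.15,0,0,0,-0.15,0,0,0,0,0,0,0,0,0]}}

```text
t: 6.15
eef_pos: [472.9, -278.9, 109.7]
tcp_rot: [-3.141, 0.0, 0.31]
ft_force: [0.1, 0.2, -1.8]
opening: 0.126
grip_force: 29.9
```

```bash
python3 - <<'E'
from h import *
s=monitor.state(); print(s["eef_pos"],s["opening"],s["ft_force"])
np.save("w3.npy",viewer.camera_info("wrist"),allow_pickle=True)
w=viewer.read_camera("wrist"); t=viewer.read_camera("scene")
cv2.imwrite("pics/w3.png",np.hstack([cv2.resize(w[:300],(480,225)),t[40:265,200:500]])[...,::-1])
cv2.imwrite("pics/w3f.png",w[...,::-1])
c=np.load("w3.npy",allow_pickle=True).item()
for b in bars(w,c,amin=100): print(*b)
E
```

```text
[ 472.93255942 -278.90742358  109.7008925 ] 0.1256183506476045 [ 0.0718356   0.20719817 -1.79323528]
[ 55. 127.] [472.5 -55. ] [-0.881 -0.472] -33.8 37.5 4.2
[580. 184.] [ 556.8 -466.3] [-0.044  0.999] -41.9 43.1 19.7
[329. 247.] [ 441.9 -288.1] [-0.952 -0.305] -30.0 28.6 5.4
[303. 294.] [ 391.4 -280.2] [-0.964 -0.268] -27.9 26.3 1.7
[354. 293.] [ 406.  -323.9] [-0.935 -0.355] -26.4 25.8 1.8
[309. 326.] [ 360.3 -294.8] [-0.521  0.853] -34.6 83.8 10.3
[397. 334.] [ 377.8 -376.5] [-0.295  0.956] -43.4 45.5 3.0
[182. 337.] [ 312.2 -184.2] [-0.313  0.95 ] -38.3 39.9 1.0
```

View pics/w3.png

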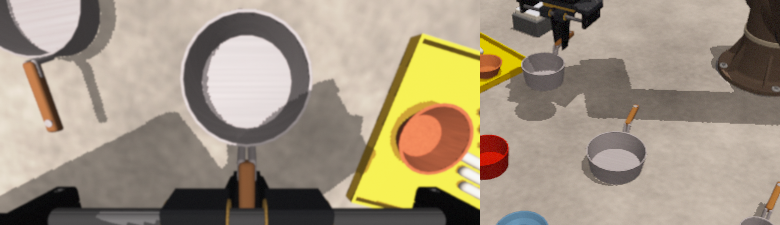

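The pan hangs level, with its rim centre at about full-size pixel (328,103). The large pan is cut off at the left edge, so I shift to bring it fully into view.

Call:
{"name": "move_arm", "arguments": {"moves": [0.194,-0.148,0,0,0.194,-0.148,0,0,0.194,-0.148,0,0,0,0,0,0,0,0,0,0]}}

```text
t: 6.88
eef_pos: [535.6, -189.2, 109.3]
tcp_rot: [-3.141, 0.001, 0.31]
ft_force: [0.3, 0.0, -1.8]
opening: 0.123
grip_force: 30.0
```

```bash
python3 - <<'E'
from h import *
s=monitor.state(); print(s["t"],s["eef_pos"],s["tcp_rot"])
c=viewer.camera_info("wrist"); np.save("w4.npy",c,allow_pickle=True)
w=viewer.read_camera("wrist"); cv2.imwrite("pics/w4.png",w[...,::-1])
for b in bars(w,c,amin=100): print(*b)
E
```

```text
6.875 [ 535.55200266 -189.19215291  109.33965689] [-3.14093976e+00  1.02206103e-03  3.10434149e-01]
[585.  57.] [ 704.9 -331.4] [-0.867 -0.499] -21.3 21.7 4.7
[157. 232.] [472.5 -55.4] [-0.88  -0.475] -34.3 37.3 4.1
[329. 247.] [ 504.6 -198.4] [-0.953 -0.303] -30.1 28.6 5.4
[618. 251.] [ 577.8 -438.2] [0.194 0.981] -36.0 29.9 8.8
[354. 293.] [ 469.2 -234. ] [-0.938 -0.346] -27.8 27.3 1.9
[303. 294.] [ 453.8 -190.6] [-0.964 -0.265] -27.2 25.9 1.9
[319. 331.] [ 421.2 -216. ] [-0.332  0.943] -116.3 169.8 10.2
```

View pics/w4.png

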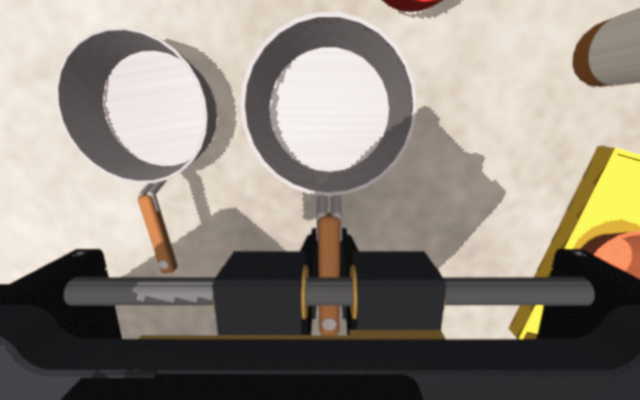

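The wrist view shows the large rim spanning about (58..208, 30..183), centred near (133,106), with its bar end at (168,271). The held medium rim is centred at (328.5,103).

```bash
python3 - <<'E'
from h import *
c=np.load("w4.npy",allow_pickle=True).item()
R=cast(c,[(58,103),(208,112),(118,30),(137,183),(133,106)],45); print(R.round(1),np.linalg.norm(R[0]-R[1]),np.linalg.norm(R[2]-R[3]))
L=(R[0]+R[1]+R[2]+R[3])/4
b=cast(c,[(145,196),(168,271)],66); d=b[1]-L; print("L",L,np.linalg.norm(d),np.degrees(np.arctan2(d[1],d[0])),np.degrees(np.arctan2(*(b[1]-b[0])[::-1])))
m=cast(c,[(328.5,103),(244,103),(413,103)],135); s=np.array([535.55,-189.19]); y=.3104
D=m[0]-s; print("M",m.round(1),"in tool",D@[np.cos(y),np.sin(y)],D@[np.sin(y),-np.cos(y)])
E
```

```text
[[550.7  48.6]
 [581.  -70. ]
 [619.6   8.7]
 [503.5 -23. ]
 [567.  -10.5]] 122.46220204378263 120.34164994405677
L [563.71104517  -8.94086892] 137.23124148924 -152.7976236527661 -154.4753763602074
M [[ 614.4 -163.3]
 [ 600.7 -120.5]
 [ 628.2 -206. ]] in tool 83.018605333953 -0.5831601115122353
```

Call:
{"name": "move_arm", "arguments": {"moves": [0.075,-0.2115,0,0,0.075,-0.2115,0,0,0.076,-0.2115,0,0,0,0,0,-0.0995,0,0,0,-0.0995,0,0,0,-0.0995,0,0,0,-0.0995,0,0,0,-0.0995,0,0,0,-0.0995,0,0,0,0]}}

```text
t: 8.18
eef_pos: [539.0, -89.0, 109.9]
tcp_rot: [-3.142, 0.0, 1.246]
ft_force: [0.8, 0.4, -2.0]
opening: 0.119
grip_force: 30.0
```

Call:
{"name": "move_arm", "arguments": {"moves": [0,0,0,0,0,0,0,0]}}

```text
t: 8.43
eef_pos: [539.2, -88.3, 110.0]
tcp_rot: [3.142, 0.0, 1.246]
ft_force: [-0.1, 0.5, -1.3]
opening: 0.125
grip_force: 30.0
```

```bash
python3 - <<'E'
from h import *
s=monitor.state(); print(s["eef_pos"],s["tcp_rot"])
i=viewer.read_camera("top"); j=viewer.read_camera("wrist")
cv2.imwrite("pics/p5.png",np.hstack([cv2.resize(j[:300],(480,225)),cv2.resize(i[175:280,285:425],(300,225))])[...,::-1])
E
```

```text
[539.23882803 -88.29783569 109.9713101 ] [3.14151344e+00 8.61125638e-05 1.24552427e+00]
```

View pics/p5.png

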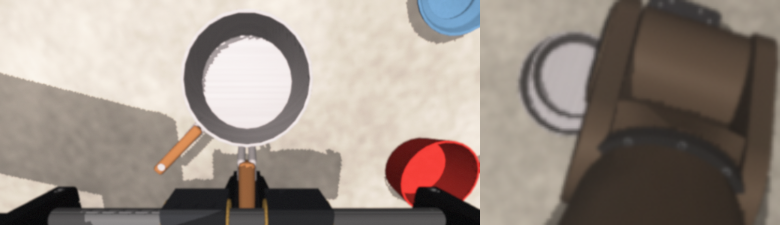

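The medium pan is over the large one, with the large's handle to the lower left at roughly 45°. I lower it, watching the force.

Call:
{"name": "move_arm", "arguments": {"moves": [0,0,0.1,0,0,0,0.1,0,0,0,0.1,0,0,0,0.07,0,0,0,0.05,0,0,0,0.04,0,0,0,0.04,0,0,0,0,0,0,0,0,0]}}

```text
t: 9.65
eef_pos: [539.4, -88.1, 35.2]
tcp_rot: [3.141, 0.0, 1.248]
ft_force: [-0.7, 0.4, -1.3]
opening: 0.125
grip_force: 30.0
```

Call:
{"name": "move_arm", "arguments": {"moves": [0,0,0.02,0,0,0,0.02,0,0,0,0.015,0,0,0,0,0,0,0,0,0]}}

```text
t: 10.28
eef_pos: [539.3, -88.1, 26.7]
tcp_rot: [3.142, 0.0, 1.248]
ft_force: [0.3, 0.1, -0.8]
opening: 0.123
grip_force: 30.0
```

Call:
{"name": "move_arm", "arguments": {"moves": [0,0,0.012,0,0,0,0.01,0,0,0,0,0,0,0,0,0]}}

```text
t: 10.78
eef_pos: [539.3, -88.0, 23.4]
tcp_rot: [3.142, -0.0, 1.248]
ft_force: [0.3, 0.6, 0.2]
opening: 0.128
grip_force: 30.0
```

Call:
{"name": "move_arm", "arguments": {"moves": [0,0,0.007,0,0,0,0,0,0,0,0,0]}}

```text
t: 11.15
eef_pos: [539.4, -88.3, 23.0]
tcp_rot: [3.141, 0.0, 1.248]
ft_force: [-1.6, -1.6, 7.6]
opening: 0.122
grip_force: 30.0
```

Call:
{"name": "move_arm", "arguments": {"moves": [0,0,0,0,0,0,0,0,0,0,0,0,0,0,0,0], "claw": 40}}

```text
t: 11.65
eef_pos: [539.3, -88.0, 22.3]
tcp_rot: [-3.141, 0.0, 1.248]
ft_force: [0.0, 0.1, -0.5]
opening: 0.411
grip_force: 0.0
```

Released cleanly. I lift off, check the nested bars numerically, then go over to the small pan.

Call:
{"name": "move_arm", "arguments": {"moves": [0,0,-0.1,0,0,0,-0.2,0,0,0,-0.25,0,0,0,-0.3,0,0,0,-0.15,0,0,0,0,0,0,0,0,0]}}

```text
t: 12.52
eef_pos: [538.8, -87.9, 171.9]
tcp_rot: [-3.141, 0.0, 1.248]
ft_force: [-0.5, -0.7, -1.2]
opening: 0.423
grip_force: 0.0
```

```bash
python3 - <<'E'
from h import *
s=monitor.state(); print(s["t"],s["eef_pos"],s["tcp_rot"])
c=viewer.camera_info("wrist"); np.save("w6.npy",c,allow_pickle=True)
w=viewer.read_camera("wrist"); cv2.imwrite("pics/w6.png",w[...,::-1])
for b in bars(w,c,amin=100): print(*b)
E
```

```text
12.525 [538.84499298 -87.94286405 171.92889392] [-3.14091144e+00  1.41339006e-04  1.24789206e+00]
[259. 180.] [476.1 -52.1] [-0.9   -0.436] -29.6 31.4 3.2
[329. 198.] [538.1 -93. ] [0.321 0.947] -34.0 30.3 3.4
[405. 296.] [ 583.2 -229. ] [0.228 0.974] -30.8 36.2 4.0
[252. 305.] [ 413.5 -185.7] [0.228 0.974] -18.0 22.9 4.1
[523. 327.] [ 703.9 -313.4] [-0.936 -0.352] -19.4 19.4 4.5
[301. 337.] [ 452.1 -244. ] [-0.947  0.32 ] -126.3 126.9 2.1
[434. 334.] [ 602.5 -289.1] [-0.953  0.304] -31.7 30.7 4.1
```

Call:
{"name": "move_arm", "arguments": {"moves": [0.272,-0.16,0,0,0.272,-0.16,0,0,0.272,-0.16,0,0,0.272,-0.16,0,0,0.272,-0.16,0,0,0.272,-0.16,0,0,0.272,-0.16,0,0,0.272,-0.16,0,0,0,0,0,0.11,0,0,0,0.11]}}

```text
t: 13.82
eef_pos: [460.0, 282.9, 171.0]
tcp_rot: [-3.141, 0.002, 0.898]
ft_force: [-0.5, -0.5, -0.0]
opening: 0.422
grip_force: 0.0
```

Call:
{"name": "move_arm", "arguments": {"moves": [0,0,0,0.11,0,0,0,0.11,0,0,0,0.11,0,0,0,0.11,0,0,0,0,0,0,0,0]}}

```text
t: 14.58
eef_pos: [460.6, 282.3, 171.8]
tcp_rot: [3.141, 0.001, 0.215]
ft_force: [-0.8, 0.2, -0.0]
opening: 0.424
grip_force: 0.0
```

```bash
python3 - <<'E'
from h import *
s=monitor.state(); print(s["t"],s["eef_pos"],s["tcp_rot"])
c=viewer.camera_info("wrist"); np.save("w7.npy",c,allow_pickle=True)
w=viewer.read_camera("wrist"); cv2.imwrite("pics/w7.png",w[...,::-1])
for b in bars(w,c,amin=100): print(*b)
# rim by circles
g=cv2.medianBlur(cv2.cvtColor(w,cv2.COLOR_RGB2GRAY),5)
print(cv2.HoughCircles(g,cv2.HOUGH_GRADIENT,1.5,20,param1=100,param2=40,minRadius=20,maxRadius=60))
E
```

```text
14.575 [460.62420286 282.30764402 171.7750181 ] [3.14127022e+00 1.06286321e-03 2.14894889e-01]
[20. 21.] [556.7 587.7] [-0.748  0.663] -29.6 30.3 8.4
[327. 184.] [469.5 286.8] [-0.969 -0.249] -30.5 34.2 3.1
[632. 247.] [471.5 -51.9] [-0.905 -0.426] -33.5 38.7 5.0
[254. 278.] [347.4 343.7] [-0.991  0.132] -16.2 17.4 3.0
[252. 306.] [311.3 340.5] [-0.949 -0.317] -18.6 17.2 3.8
[430. 334.] [319.  130.2] [-0.165  0.986] -27.0 30.8 4.0
[484. 334.] [331.6  67.2] [-0.133  0.991] -19.3 17.5 3.8
[225. 336.] [263.7 365.5] [-0.21   0.978] -33.1 36.1 1.6
[361. 337.] [296.9 207.6] [-0.228  0.974] -35.1 40.7 1.1
[[[324.75     111.75      30.8     ]
  [599.25     159.75      59.15    ]
  [621.75     158.25      59.15    ]
  [582.75     138.75      44.300003]
  [138.75     227.25      50.9     ]
  [ 11.25      96.75      35.75    ]
  [155.25      95.25      55.699997]
  [ 12.75      15.75      30.95    ]
  [ 81.75     203.25      39.35    ]
  [116.25      92.25      47.6     ]
  [135.75     252.75      24.35    ]
  [158.25     240.75      45.949997]
  [603.75     138.75      22.85    ]]]
```

The nest bars read -154° for the large and -108.6° for the medium, which is right. The small bar's centre is at (469.5,286.8), direction -165.6°. I grip it.

Call:
{"name": "move_arm", "arguments": {"moves": [0.011,-0.015,0.2,-0.023,0,0,0.2,0,0,0,0.2,0,0,0,0.2,0,0,0,0.1,0,0,0,0.07,0,0,0,0.036,0,0,0,0,0,0,0,0,0]}}

```text
t: 15.75
eef_pos: [462.2, 285.1, 22.0]
tcp_rot: [-3.142, -0.001, 0.247]
ft_force: [-0.5, 0.5, 0.5]
opening: 0.42
grip_force: 0.0
```

Call:
{"name": "move_arm", "arguments": {"moves": [0,0,0,0,0,0,0,0,0,0,0,0,0,0,0,0,0,0,0,0], "claw": 0}}

```text
t: 16.38
eef_pos: [461.9, 284.9, 21.5]
tcp_rot: [3.142, 0.0, 0.247]
ft_force: [-0.1, 0.3, 0.1]
opening: 0.123
grip_force: 30.0
```

```bash
python3 - <<'E'
from h import *
c=np.load("w7.npy",allow_pickle=True).item(); print(cast(c,[(324.75,111.75)],45))
s=monitor.state(); print(s["t"],s["eef_pos"],s["tcp_rot"],s["opening"],s["grip_force"])
for f in("w1","w6"): # same detector on the medium, alone and nested
    g=cv2.medianBlur(cv2.imread(f"pics/{f}.png",0),5); c=np.load(f+".npy",allow_pickle=True).item()
    C=cv2.HoughCircles(g,cv2.HOUGH_GRADIENT,1.5,8,param1=100,param2=35,minRadius=25,maxRadius=75)[0]
    C=C[(abs(C[:,0]-330)<35)&(C[:,1]<170)]; print(f,[(*q.round(),*cast(c,[q[:2]],48)[0].round(1)) for q in C[:6]])
E
```

```text
[[538.43513166 304.07544384]]
16.375 [461.93034297 284.9436832   21.47466495] [3.14151404e+00 2.05407432e-05 2.47267309e-01] 0.12281514922824702 29.99660074710846
w1 [(np.float32(328.0), np.float32(113.0), np.float32(42.0), np.float64(550.8), np.float64(-252.6)), (np.float32(338.0), np.float32(110.0), np.float32(38.0), np.float64(556.8), np.float64(-262.5)), (np.float32(331.0), np.float32(106.0), np.float32(35.0), np.float64(559.0), np.float64(-253.6)), (np.float32(343.0), np.float32(118.0), np.float32(33.0), np.float64(550.7), np.float64(-269.2)), (np.float32(329.0), np.float32(124.0), np.float32(35.0), np.float64(540.9), np.float64(-257.0)), (np.float32(320.0), np.float32(109.0), np.float32(34.0), np.float64(553.1), np.float64(-243.8))]
w6 [(np.float32(329.0), np.float32(112.0), np.float32(35.0), np.float64(565.3), np.float64(-11.5)), (np.float32(325.0), np.float32(103.0), np.float32(54.0), np.float64(563.8), np.float64(-1.9)), (np.float32(337.0), np.float32(107.0), np.float32(52.0), np.float64(573.8), np.float64(-9.8)), (np.float32(316.0), np.float32(121.0), np.float32(61.0), np.float64(549.5), np.float64(-15.5)), (np.float32(338.0), np.float32(122.0), np.float32(44.0), np.float64(570.7), np.float64(-24.1)), (np.float32(334.0), np.float32(97.0), np.float32(48.0), np.float64(574.1), np.float64(0.7))]
```

Gripped. I lift, carry it over and turn to yaw 116.4°.

Call:
{"name": "move_arm", "arguments": {"moves": [0,0,-0.05,0,0,0,-0.12,0,0,0,-0.2,0,0,0,-0.2,0,0,0,-0.1,0,0,0,0,0,0,0,0,0]}}

```text
t: 17.25
eef_pos: [461.5, 284.7, 121.0]
tcp_rot: [3.141, 0.001, 0.247]
ft_force: [-1.2, -0.3, -1.4]
opening: 0.122
grip_force: 30.0
```

Call:
{"name": "move_arm", "arguments": {"moves": [0.038,0.325,0,0,0.038,0.325,0,0,0.038,0.325,0,0,0.038,0.325,0,0,0.038,0.325,0,0,0.038,0.325,0,0,0.038,0.325,0,0,0.038,0.325,0,0,0,0,0,0,0,0,0,0]}}

```text
t: 18.5
eef_pos: [600.9, -81.8, 120.8]
tcp_rot: [-3.141, 0.002, 0.247]
ft_force: [-0.3, -0.1, -1.1]
opening: 0.128
grip_force: 30.0
```

Call:
{"name": "move_arm", "arguments": {"moves": [0,0,0,-0.1136,0,0,0,-0.1136,0,0,0,-0.1136,0,0,0,-0.1136,0,0,0,-0.1136,0,0,0,-0.1136,0,0,0,-0.1136,0,0,0,-0.1136,0,0,0,-0.1136,0,0,0,-0.1136]}}

```text
t: 19.75
eef_pos: [601.2, -80.5, 121.7]
tcp_rot: [-3.141, -0.0, 2.039]
ft_force: [0.1, -0.3, -1.6]
opening: 0.124
grip_force: 30.0
```

Call:
{"name": "move_arm", "arguments": {"moves": [0,0,0,0,0,0,0,0,0,0,0,0]}}

```text
t: 20.12
eef_pos: [601.5, -81.7, 121.9]
tcp_rot: [-3.141, 0.0, 2.03]
ft_force: [-0.1, -0.3, -0.5]
opening: 0.121
grip_force: 30.0
```

```bash
python3 - <<'E'
from h import *
s=monitor.state(); p=s["eef_pos"]; y=s["tcp_rot"][2]; print(p,s["tcp_rot"])
c=viewer.camera_info("wrist")
w=viewer.read_camera("wrist"); cv2.imwrite("pics/w8.png",w[...,::-1])
g=cv2.medianBlur(cv2.cvtColor(w,cv2.COLOR_RGB2GRAY),5)
C=cv2.HoughCircles(g,cv2.HOUGH_GRADIENT,1.5,8,param1=100,param2=40,minRadius=30,maxRadius=90)[0]
C=C[(abs(C[:,0]-330)<40)&(C[:,1]<170)]
for q in C[:6]: print(q.round(),cast(c,[q[:2]],145).round(1),cast(c,[q[:2]],48).round(1))
print("pan by tool",p[:2]+80.5*np.array([np.cos(y),np.sin(y)]))
P=proj(c,[*(p[:2]+80.5*np.array([np.cos(y),np.sin(y)])),145]); print(P, proj(c,[565.6,-9.8,48]))
cv2.imwrite("pics/p8.png",cv2.resize(w[:310,100:560],None,fx=1.5,fy=1.5)[...,::-1])
E
```

```text
[601.53027274 -81.74435546 121.93790809] [-3.14148713e+00  1.47114807e-05  2.02975904e+00]
[328. 112.  61.] [[567.3 -11.6]] [[566.4 -10.4]]
[325. 104.  71.] [[564.1  -8.8]] [[561.5  -6. ]]
[319. 112.  68.] [[562.9 -13.7]] [[559.6 -13.7]]
[314.  98.  76.] [[557.7  -8.5]] [[551.4  -5.6]]
[335. 107.  64.] [[569.9  -7.7]] [[570.5  -4.3]]
[307. 115.  79.] [[557.7 -18.1]] [[551.5 -20.5]]
pan by tool [565.8672915   -9.57509767]
[[326.99086125 107.05918036]] [[327.17352713 110.69819265]]
```

View pics/p8.png

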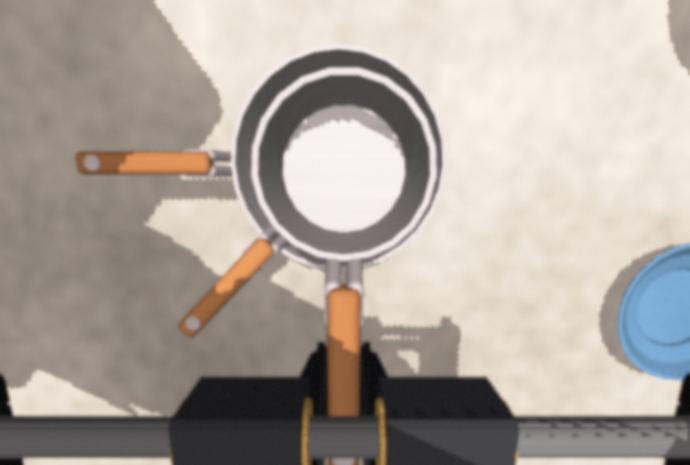

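The view shows the small pan's rim at about (343,165) in the crop. The large rim is at (337,157), so the two are about 5 mm apart at most, and the handles fan at about 45° steps. I nudge 2 mm forward and lower.

Call:
{"name": "move_arm", "arguments": {"moves": [0.013,0,0.1,0,0,0,0.1,0,0,0,0.1,0,0,0,0.1,0,0,0,0.06,0,0,0,0.04,0,0,0,0.04,0,0,0,0,0,0,0,0,0]}}

```text
t: 21.3
eef_pos: [600.9, -80.3, 41.3]
tcp_rot: [3.141, 0.0, 2.032]
ft_force: [0.3, 0.5, -0.6]
opening: 0.124
grip_force: 30.0
```

Call:
{"name": "move_arm", "arguments": {"moves": [0,0,0.025,0,0,0,0.025,0,0,0,0.015,0,0,0,0,0,0,0,0,0]}}

```text
t: 21.92
eef_pos: [600.8, -80.3, 31.3]
tcp_rot: [3.142, 0.0, 2.032]
ft_force: [1.4, 0.4, -1.3]
opening: 0.126
grip_force: 30.0
```

Call:
{"name": "move_arm", "arguments": {"moves": [0,0,0.012,0,0,0,0.008,0,0,0,0,0,0,0,0,0]}}

```text
t: 22.42
eef_pos: [600.8, -80.3, 28.2]
tcp_rot: [-3.142, 0.0, 2.032]
ft_force: [-0.1, 0.4, -1.0]
opening: 0.127
grip_force: 30.0
```

Call:
{"name": "move_arm", "arguments": {"moves": [0,0,0.008,0,0,0,0,0,0,0,0,0]}}

```text
t: 22.8
eef_pos: [601.0, -80.5, 27.3]
tcp_rot: [3.141, 0.001, 2.032]
ft_force: [0.3, -1.6, 4.7]
opening: 0.123
grip_force: 30.0
```

Contact at 27.3, which is the expected height. I release, lift off and check.

Call:
{"name": "move_arm", "arguments": {"moves": [0,0,0,0,0,0,0,0,0,0,0,0,0,0,0,0], "claw": 40}}

```text
t: 23.3
eef_pos: [600.7, -80.3, 26.9]
tcp_rot: [-3.141, -0.0, 2.032]
ft_force: [0.6, 0.9, 0.1]
opening: 0.417
grip_force: 0.0
```

Call:
{"name": "move_arm", "arguments": {"moves": [0,0,-0.1,0,0,0,-0.2,0,0,0,-0.25,0,0,0,-0.3,0,0,0,-0.15,0,0,0,0,0,0,0,0,0,0,0,0,0]}}

```text
t: 24.3
eef_pos: [600.3, -80.2, 176.0]
tcp_rot: [-3.14, -0.001, 2.032]
ft_force: [-0.6, 0.5, -0.2]
opening: 0.417
grip_force: 0.0
```

```bash
python3 - <<'E'
from h import *
s=monitor.state(); print(s["t"],s["eef_pos"],s["opening"],s["ft_force"])
c=viewer.camera_info("wrist"); w=viewer.read_camera("wrist"); cv2.imwrite("pics/w9.png",w[...,::-1])
for b in bars(w,c,amin=100):
    if 430<b[1][0]<680 and abs(b[1][1])<140: print(*b)
g=cv2.medianBlur(cv2.cvtColor(w,cv2.COLOR_RGB2GRAY),3)
C=cv2.HoughCircles(g,cv2.HOUGH_GRADIENT,1.5,3,param1=100,param2=35,minRadius=20,maxRadius=75)[0]
for q in C[(abs(C[:,0]-328)<25)&(abs(C[:,1]-110)<25)][:8]: print(q.round(),cast(c,[q[:2]],48).round(1))
E
```

```text
24.3 [600.27548299 -80.18821006 175.97952365] 0.4170772354137218 [-0.57165721  0.51355959 -0.15554072]
[222. 111.] [472.  -53.9] [-0.897 -0.443] -33.3 38.1 3.3
[266. 179.] [536.9 -96.6] [0.321 0.947] -39.9 34.5 3.3
[329. 187.] [599.2 -75.1] [-0.439  0.898] -34.7 31.3 3.3
[326. 112.  47.] [[562.9  -8.8]]
[329. 115.  46.] [[567.  -10.1]]
[328. 104.  54.] [[561.1  -1.6]]
[313. 113.  46.] [[551.2 -16.3]]
[328. 133.  43.] [[573.6 -26.9]]
[325. 134.  40.] [[571.5 -29.7]]
[317.  98.  44.] [[549.   -1.1]]
[317. 103.  46.] [[550.9  -5. ]]
```

```bash
python3 -c "
from cell import order
print(order.job_done())"
```

```text
the job is handed in; nothing more can be done
None
```

The nest is made and handed in at about 24 s: medium in large and small in medium, both lowered to contact at the expected heights, with handles measured at about -154°, -109° and -64°; the red pan was not touched, and no verdict came back.

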